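# Close the chamber and take a reading with the clamped alloy analyser

## Task

Push the sample chamber's open door fully shut so that it snaps home on its catch. Then, with the door shut, reach in under the lamp and squeeze the analyser's trigger fully against its grip, the grip held between the fingers, keep it squeezed for at least one second, and let it go so that the trigger springs back. Leave the other things on the bench where they are.

Things in the scene. Friction and masses are not known exactly. Their poses are not given: they have to be found in the camera images.
- stand: Analyser stand, fixed to the bench: aluminium base plate 250 (x) x 460 (y) x 15 mm, spanning x -105..+145, y -230..+230 about the origin, which lies on the bench. x points away from the robot at yaw 0, y left, z up. A chamber stands on its left half; on its right half a pistol-shaped analyser is clamped on its side, nose in the chamber's wall.
- chamber (a point): Centre of the roof of the grey sheet-metal sample chamber, 180 x 180 mm, in the stand frame x -40..+140, y +30..+210, roof 215 mm above the bench. It is open to the front (-x), where the door hangs.
- door_hinge (a point): Point on the door's vertical hinge line, on the chamber's left front edge (stand frame x -40, y +210), at the door's mid height (117 mm above the bench). Its axes turn with the door: y points from the free edge to the hinge, x into the chamber when shut.
- door_push (a point): Point on the outer face of the door, 130 mm from the hinge line, 174 mm above the bench; axes as door_hinge, pushed shut along +x. The door is a grey panel 176 wide, 14 thick, 24 to 210 mm above the bench, outer face 15 mm in front of the hinge line. A steel bar pull stands 27 mm off its lower part (160 mm from the hinge, 37 to 104 mm above the bench).
- door (a joint): Door angle in rad: 0 shut and home, grows as it swings out towards the robot. A sprung catch holds it off at about 0.1 and must be pushed past (a few N at the edge); then it snaps to 0 and stays.
- grip: Black rubber pistol grip, fixed, 34 (y) x 32 (z) mm, pointing to the robot and drooping 35 degrees. Origin: its centre at the place to squeeze. x runs up the grip to the analyser's body (60 thick in z, from x +55); the foot ends at x -82. y: along the squeeze, to the chamber; back of grip y -17, front +17. z: normal to the grip, leaning 35 degrees to the robot; fingers coming along -z straddle it.
- trigger (a joint): Trigger angle in rad: 0 released, 0.36 fully squeezed against the grip; a spring (about 9 N at 40 mm from the pivot) returns it.
- trigger_face (a point): Point on the outer face of the trigger, 40 mm from its pivot; moves with it. The trigger is a black bar 60 x 24 x 10 mm in front (+y) of the grip, pivoted at grip frame x +40, y +24, its free end near x -16, standing off. At rest this point is near x +4, y +43 in the grip frame; fully squeezed near x 0, y +29.
- lamp (a point): Middle of the white lamp bar, 24 mm thick and 250 mm long along the stand's y, 300 mm above the bench, straight above the trigger: a tool that comes straight down hits it.
- test_block: Bystander: steel disc 64 dia x 16 mm on the chamber's roof; origin at centre of underside.
- resin_mount: Bystander: black cylinder 40 dia x 22 mm on the bench before the stand; origin at centre of underside.
- rinse_bottle: Bystander: white bottle 60 dia x 150 mm, right of the stand; origin at centre of underside.
- sample_tray: Bystander: aluminium tray 100 x 150 x 30 mm on the left; origin at centre of underside.
- wrench: Bystander: steel wrench lying left of the stand; origin at centre of underside.
- caliper: Bystander: digital caliper 200 mm long lying flat before the stand; origin at centre of its beam's underside.

How it is judged (in metres and radians):
On the way, in this order (a step that is already met when the one before it is completed fails the run):
1. the door is shut, home on its catch (value of joint door below 0.03 rad), for 0.3 s.
2. the trigger is squeezed fully, the fingers also bearing on the grip, and kept so for one second, door shut (value of joint trigger above 0.27 rad and value of joint door below 0.03 rad and contact force between the fingers and grip above 0.5 N), for 1 s.
3. the trigger is let go and springs back (value of joint trigger below 0.04 rad), for 0.2 s.
At the end, for the whole second after the job is handed in: The door is still home on its catch (joint door under 0.03 rad) and the trigger is back at rest (joint trigger under 0.04 rad) (value of joint door below 0.03 rad and value of joint trigger below 0.04 rad); the robot touches nothing.
It fails at once if the trigger is pulled while the door is not shut (value of joint trigger above 0.12 rad and value of joint door above 0.05 rad).
It fails at once if another thing on the bench is pushed more than 30 mm from its place (distance of any of test_block, resin_mount, rinse_bottle, sample_tray, wrench, caliper from where it was at the start of the episode above 0.03 m).
It also fails if it takes over 48 s, if anything falls off the work surface, if the arm or the gripper's body presses on something with over 40 N, if the wrist force passes 120 N, or if a joint passes its speed limit or range.

## Robot

A 6-joint arm with a two-finger parallel gripper is mounted at the origin on the work surface. World frame = base frame: x ahead of the robot, y to its left, z up, the work surface at z = 0. Lengths are in m, angles in degrees, forces in N, time in s.
With the tool pointing down it reaches from about 0.25 to 0.725 m from the base axis. Payload 9.7 kg.
Tool frame: the origin (TCP) lies at the very end of the fingers, on their centre line; the grasp point (between the pads) lies 19 mm behind it; y points along the fingers, x is the direction in which the jaws open and shut, and the axes are right-handed (so a half turn about y gives the same grasp; the last joint's range is limited). The gripper opens to 85 mm and grips with 20 to 120 N. Pads are 22 mm wide; open, the fingers measure 114 mm over their backs; the gripper's body (76 mm by 85 mm) begins 54 mm behind the grasp point. The pads swing forward as they close: fully open they stand 13 mm farther back than shut.
Start: joints at [-76.089, 4.979, 10.078, 95.1, 0, 90], TCP at [0.132, -0.534, 0.231] pointing down, gripper open.
Joint ranges: [-179.16, 179.16], [-48.56, 103.87], [-65.8, 70.77], [-126.05, 130.52], [-82.76, 87.17], [-180, 180]. Speed limits (degrees/s): [127.2, 127.2, 147.25, 180, 180, 180].

## Interface

Orientations are given as [roll, pitch, yaw] about the fixed x, y, z axes, in that order (R = Rz(yaw) Ry(pitch) Rx(roll)).
In Python, from workcell import bot gives the robot as it stands.
- The arm moves only by the shell command python3 -m jog 'ROWS' [FORCE]. ROWS is JSON, a list of rows, each a list of 7 numbers: the closure, from 0 (fully open) to 1 (shut), then the shift along the world's x, y, z in units of 25 mm (1.0 is 25 mm), then the turn, a rotation vector about the world's x, y, z in units of 5 degrees (1.0 is 5 degrees). A call has 1 to 5 rows; each row is the pose to reach, as a shift and turn from the pose commanded when the call began; what a row does not reach only later rows make up. A row lasts 1/10 s, in which the tool goes at most 50 mm and 8.59 degrees, less where a joint would pass 70% of its speed; a pose out of reach is approached as far as the arm can. A call with a gripper value outside its range is refused whole. The fingers move at their own pace and stop on an object; FORCE is the grip in N (left out, the last holds). Time passes only in rows, so rows that repeat a pose let the fingers close. It gives the time, the measured TCP pose, the force and the opening at its end, in the units of the state.
- bot.get_obs(): the state, without advancing time (a new reading comes with each control period).
- bot.camera(name): name is "side" or "top"; returns (picture, depth): 420x560x3 uint8, red, green, blue; 420x560 float32, m along the optical axis (not along the pixel's ray), 0 where there is no reading.
- bot.camera_model(name): a dict with "fx", "fy", "cx", "cy" (pixels), "rvec" (rotation vector, rad) and "tvec" (3), from world to camera coordinates, as OpenCV has them. Camera axes: x right, y down, z forward; pixel columns grow to the right and rows downward; lengths in m; the calibration is good to about 2 mm. A picture is of the moment at which its call begins. camera_model takes no time and is no camera call.
- bot.job_done(): hands the job in, once; it reports no verdict.
Trained networks look in the newest picture that a camera, given by its name, has taken for a name from the list of things; names that differ only in an ending like _2 or _b are one class to them, and where a whole thing is asked for, a point or a joint stands for the part that bears it (a point fixed in the world has none). Each returns a list of dicts, best first, with "conf" (0 to 1); they miss things now and then, are a little off and sometimes report something else, mostly with a low value. They report only what shows in the picture. A call takes as long as a camera call.
- bot.regions_of(camera, label): "pixels" (420x560 bool, what is visible of it) and "point" ([row, column] in pixels, amid what is visible of it).
The state is a dict: "time": time; "q": joint angles; "qd": joint speeds; "joint_efforts": joint torques, N m; "ee_pos": TCP position; "tcp_rot": TCP orientation; "wrist_force": force on the tool from outside, world axes, zero at the start; "torque": the same for the moment, N m; "opening": finger opening in m.
Only numpy, scipy, OpenCV 4.12 (cv2) and the standard library are available. Lean on these libraries where they do the work, as an engineer would, in place of code of your own. Each camera call takes 0.05 s, during which the arm holds its last target. There are 200 camera calls.

## Working session

There is one attempt and no reset: what is moved stays moved. The work goes in short steps, Python scripts to look and compute and a shell command to move; the robot and the scene stay as the last step left them, time stands still between calls to the robot, and variables do not carry over. Pictures are saved under pics/ and viewed, about 8 in all and at most 12, crops included, and the job is handed in when it is done.

```bash
ls; mkdir -p pics
cat > h.py <<'E'
import numpy as np, cv2
from workcell import bot
def T(cam):
    m=bot.camera_model(cam); R,_=cv2.Rodrigues(np.array(m["rvec"],float)); return m,R,np.array(m["tvec"],float).ravel()
def cloud(cam,d):
    m,R,t=T(cam); v,u=np.mgrid[:d.shape[0],:d.shape[1]]
    P=np.stack([(u-m["cx"])/m["fx"]*d,(v-m["cy"])/m["fy"]*d,d],-1)
    W=(P-t)@R; W[d<=0]=np.nan; return W
def proj(cam,p):
    m,R,t=T(cam); c=R@np.asarray(p)+t; return c[0]/c[2]*m["fx"]+m["cx"],c[1]/c[2]*m["fy"]+m["cy"]
E
python3 - <<'E'
from h import *
o=bot.get_obs(); print({k:np.round(v,3) for k,v in o.items()})
for c in("top","side"):
    p,d=bot.camera(c); cv2.imwrite(f"pics/{c}0.png",p[:,:,::-1]); np.save(f"{c}0.npy",cloud(c,d))
    W=cloud(c,d); m,R,t=T(c); print(c,"cam at",np.round(-R.T@t,3),"axis",np.round(R[2],2))
    for l in["door_push","chamber","grip","trigger_face","stand","resin_mount","rinse_bottle","sample_tray","wrench","caliper","test_block"]:
        try: rs=bot.regions_of(c,l)
        except Exception as e: print(l,e); continue
        for r in rs[:2]:
            P=W[r["pixels"]]; P=P[~np.isnan(P[:,0])]
            print(l,round(r["conf"],2),np.round(r["point"]),len(P),np.round(np.median(P,0),3),np.round(np.percentile(P,[2,98],axis=0),3).tolist())
E
```

```text
pics
{'time': np.float64(0.0), 'q': array([-7.6087e+01,  5.0100e+00,  1.0034e+01,  9.5101e+01,  2.0000e-03,
        9.0000e+01]), 'qd': array([-0.041,  0.026,  0.001,  0.073, -0.02 ,  0.024]), 'joint_efforts': array([ 1.0000e-03, -5.2039e+01,  4.6480e+01,  1.6000e-02, -0.0000e+00,
        0.0000e+00]), 'ee_pos': array([ 0.132, -0.534,  0.231]), 'tcp_rot': array([-8.9998e+01,  7.7000e-02, -7.6087e+01]), 'wrist_force': array([0.32, 0.26, 0.83]), 'torque': array([-0.014,  0.014, -0.013]), 'opening': np.float64(0.086)}
top cam at [0.328 0.018 1.423] axis [ 0.19 -0.01 -0.98]
door_push 0.78 [230. 247.] 849 [0.52  0.07  0.206] [[0.464, 0.015, 0.036], [0.595, 0.134, 0.215]]
chamber 0.92 [177. 302.] 17279 [ 0.644 -0.054  0.2  ] [[0.505, -0.294, 0.01], [0.803, 0.131, 0.312]]
grip 0.73 [177. 299.] 17400 [ 0.645 -0.055  0.199] [[0.506, -0.295, 0.008], [0.803, 0.133, 0.312]]
grip 0.62 [208. 356.] 722 [ 0.591 -0.2    0.115] [[0.541, -0.228, 0.081], [0.646, -0.183, 0.157]]
trigger_face 0.4 [196. 340.] 73 [ 0.611 -0.161  0.125] [[0.597, -0.169, 0.107], [0.628, -0.153, 0.137]]
resin_mount 0.69 [254. 
[... 1045 characters left out ...]
e_bottle 0.82 [354. 371.] 1029 [ 0.595 -0.396  0.096] [[0.579, -0.417, 0.004], [0.628, -0.364, 0.15]]
rinse_bottle 0.67 [214. 255.] 1534 [0.514 0.054 0.139] [[0.462, 0.01, 0.032], [0.596, 0.124, 0.21]]
sample_tray 0.82 [217. 219.] 1253 [0.453 0.199 0.01 ] [[0.399, 0.107, -0.0], [0.503, 0.266, 0.03]]
wrench 0.39 [278. 262.] 181 [ 0.478 -0.07   0.02 ] [[0.462, -0.084, 0.003], [0.496, -0.047, 0.024]]
caliper 0.72 [336. 289.] 651 [ 0.473 -0.242  0.006] [[0.455, -0.353, 0.001], [0.496, -0.163, 0.014]]
caliper 0.21 [284. 325.] 931 [ 0.59  -0.211  0.112] [[0.538, -0.235, 0.062], [0.647, -0.188, 0.156]]
test_block 0.5 [176. 321.] 270 [0.715 0.034 0.23 ] [[0.688, 0.001, 0.219], [0.745, 0.059, 0.233]]
```

```bash
cat > fit.py <<'E'
from h import *
W=np.load("top0.npy"); S=np.load("side0.npy")
def rect(W,lo,hi,box):
    m=(W[...,2]>lo)&(W[...,2]<hi)&(W[...,0]>box[0])&(W[...,0]<box[1])&(W[...,1]>box[2])&(W[...,1]<box[3])
    m=cv2.morphologyEx(m.astype(np.uint8),cv2.MORPH_OPEN,np.ones((3,3)))>0
    P=W[m].astype(np.float32); r=cv2.minAreaRect(P[:,:2]); print(len(P),"z",P[:,2].mean().round(4),r); print(np.round(cv2.boxPoints(r),3).tolist()); return P
print("roof");rect(W,.2115,.24,(.5,.9,-.2,.2))
print("lamp");rect(W,.27,.33,(.5,.9,-.4,.2))
for n,C in(("top",W),("side",S)):
    print("door",n);rect(C,.19,.2125,(.44,.57,-.0,.14))
E
python3 fit.py
python3 - <<'E'
import cv2
a=cv2.imread('pics/top0.png')[90:310,150:450];b=cv2.imread('pics/side0.png')[130:400,180:500]
cv2.imwrite('pics/c0.png',cv2.hconcat([cv2.resize(a,(400,293)),cv2.resize(b,(347,293))]))
E
```

```text
roofTraceback (most recent call last):
  File "fit.py", line 7, in <module>
    print("roof");rect(W,.2115,.24,(.5,.9,-.2,.2))
                  ~~~~^^^^^^^^^^^^^^^^^^^^^^^^^^^^
  File "fit.py", line 6, in rect
    P=W[m].astype(np.float32); r=cv2.minAreaRect(P[:,:2]); print(len(P),"z",P[:,2].mean().round(4),r); print(np.round(cv2.boxPoints(r),3).tolist()); return P
                                 ~~~~~~~~~~~~~~~^^^^^^^^^
cv2.error: OpenCV(4.12.0) /io/opencv/modules/imgproc/src/convhull.cpp:143: error: (-215:Assertion failed) total >= 0 && (depth == CV_32F || depth == CV_32S) in function 'convexHull'
```

View pics/c0.png

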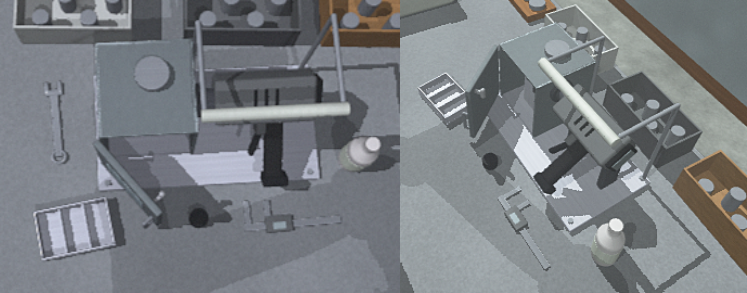

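The picture shows the chamber at upper left in the top view. Its door is swung out about 45-50° from the left front corner, with the pull near (158,198). The lamp bar runs above the body, and the grip ends near (272,180), with the trigger to its left at (255,145). The resin mount is at (198,216) and the caliper at (280,222).

```bash
sed -i 's/P\[:,:2\]); print(len/np.ascontiguousarray(P[:,:2])); print(len/' fit.py; python3 fit.py
python3 - <<'E'
from h import *
for c in("top","side"):
    W=np.load(c+"0.npy"); 
    bot.camera(c)
    for r in bot.regions_of(c,"grip")[:3]:
        P=W[r["pixels"]];P=P[~np.isnan(P[:,0])]
        if len(P)>1500: continue
        c0,(_,_,V)=P.mean(0),np.linalg.svd(P-P.mean(0)); print(c,"grip",r["conf"],c0,V[0]*np.sign(V[0,0]))
        s=(P-c0)@V[0]; print(np.percentile(s,[1,99]))
    for r in bot.regions_of(c,"trigger_face")[:2]:
        P=W[r["pixels"]];P=P[~np.isnan(P[:,0])]; print(c,"trig",r["conf"],len(P),r["point"],np.median(P,0))
E
```

```text
roof
5392 z 0.2176 ((0.7043254971504211, -0.03229665756225586), (0.18183356523513794, 0.33529120683670044), 3.706406354904175)
[[0.6029999852180481, 0.1289999932050705], [0.6240000128746033, -0.20499999821186066], [0.8059999942779541, -0.1940000057220459], [0.7839999794960022, 0.14100000262260437]]
lamp
1760 z 0.3077 ((0.7095116972923279, -0.16894836723804474), (0.18234685063362122, 0.2489784210920334), 3.7553038597106934)
[[0.6100000143051147, -0.050999999046325684], [0.6269999742507935, -0.29899999499320984], [0.8090000152587891, -0.28700000047683716], [0.7919999957084656, -0.039000000804662704]]
door top
106 z 0.2074 ((0.524259090423584, 0.05114511400461197), (0.12977451086044312, 0.04003104567527771), 41.86471176147461)
[[0.46299999952316284, 0.023000000044703484], [0.48899999260902405, -0.007000000216066837], [0.5860000252723694, 0.07999999821186066], [0.5590000152587891, 0.10899999737739563]]
door side
338 z 0.2043 ((0.5261938571929932, 0.05200906842947006), (0.1404605209827423, 0.04035324230790138), 42.133392333984375)
[[0.460999995470047, 0.019999999552965164], [0.4880000054836273, -0.009999999776482582], [0.5920000076293945, 0.08399999886751175], [0.5649999976158142, 0.11400000005960464]]
top grip 0.89 [ 0.59095248 -0.2018813   0.11404405] [0.76382142 0.11347698 0.63537375]
[-0.0712495   0.06505482]
side grip 0.57 [ 0.59113252 -0.20936726  0.11382777] [0.80815254 0.06768508 0.5850711 ]
[-0.06987237  0.06161046]
side trig 0.39 95 [268.6, 325.6] [ 0.61204774 -0.16843403  0.12416559]
```

```bash
python3 -m jog '[[1,0.8,1.5,0.6,0,0,-0.4],[1,1.7,3.2,1.2,0,0,-0.8],[1,2.6,4.9,1.8,0,0,-1.2],[1,3.5,6.6,2.4,0,0,-1.6],[1,4.4,8.3,3,0,0,-2]]' 20; python3 -c "
from h import *
o=bot.get_obs(); print(o['q'].round(1),o['tcp_rot'].round(1))"
```

```text
time: 2.0
ee_pos: [0.2419, -0.3259, 0.3065]
tcp_rot: [-90.0, -0.0, -86.2]
wrist_force: [1.7, -0.7, 0.2]
opening: 0.0122
[-53.4 -12.    2.5 104.5   0.  122.8] [-90.   -0.  -86.2]
```

```bash
python3 -m jog '[[1,0.9,1.6,0,0,0,1],[1,1.8,3.3,0,0,0,2],[1,2.7,5,0,0,0,3],[1,3.6,6.6,0,0,0,4],[1,4.5,8.3,0,0,0,5.2]]'; python3 -m jog '[[1,0.9,1.6,0,0,-1.4,0],[1,1.8,3.3,0,0,-2.8,0],[1,2.7,5,0,0,-4.2,0],[1,3.6,6.6,0,0,-5.6,0],[1,4.5,8.3,0,0,-7,0]]'
python3 - <<'E'
from h import *
o=bot.get_obs(); print(o['q'].round(1),o['tcp_rot'].round(1))
p,d=bot.camera("top"); cv2.imwrite("pics/t1.png",cv2.resize(p[90:310,150:450,::-1],None,fx=2,fy=2))
E
```

```text
time: 2.5
ee_pos: [0.3545, -0.1184, 0.3062]
tcp_rot: [-90.0, -0.1, -59.9]
wrist_force: [1.0, -1.0, -0.5]
opening: -0.0
time: 3.0
ee_pos: [0.467, 0.089, 0.3074]
tcp_rot: [-58.3, -16.7, -64.9]
wrist_force: [0.4, -1.3, -0.0]
opening: 0.0002
[ 16.4 -38.1 -23.2  70.5  -9.3 163.6] [-58.3 -16.7 -64.9]
```

View pics/t1.png

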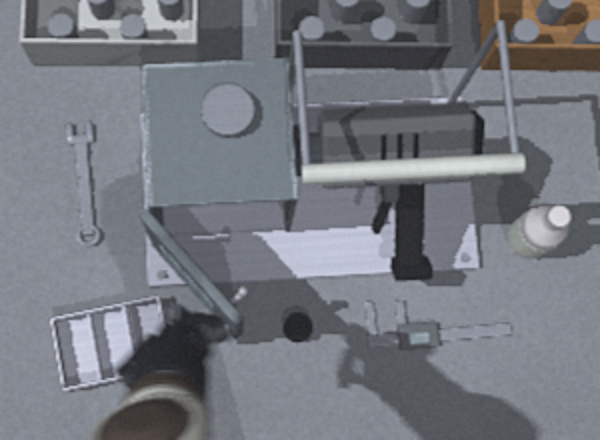

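The gripper is outside the door, with its tip near (195,318) and the door's free edge at (235,325). I'll lower it and then push in small steps.

```bash
python3 -m jog '[[1,0,0,-1.8,0,0,0],[1,0,0,-3.6,0,0,0],[1,0,0,-5.4,0,0,0],[1,0.4,-0.4,-5.4,0,0,0],[1,0.8,-0.8,-5.4,0,0,0]]'; python3 -m jog '[[1,0.4,-0.4,0,0,0,0],[1,0.8,-0.8,0,0,0,0],[1,1.3,-1.1,0,0,0,0],[1,1.8,-1.4,0,0,0,0],[1,2.3,-1.7,0,0,0,0]]'
python3 - <<'E'
from h import *
o=bot.get_obs(); print(o['q'].round(1),o['tcp_rot'].round(1))
p,d=bot.camera("top"); cv2.imwrite("pics/t2.png",cv2.resize(p[90:310,150:450,::-1],None,fx=2,fy=2))
E
```

```text
time: 3.55
ee_pos: [0.4856, 0.0673, 0.1683]
tcp_rot: [-58.9, -16.6, -64.6]
wrist_force: [0.3, -0.4, 0.4]
opening: 0.0001
time: 4.05
ee_pos: [0.5442, 0.0244, 0.1706]
tcp_rot: [-58.8, -16.6, -64.8]
wrist_force: [-0.4, 1.2, -0.3]
opening: -0.0001
[  3.7 -31.7 -35.1  51.7  -2.1 153.1] [-58.8 -16.6 -64.8]
```

View pics/t2.png

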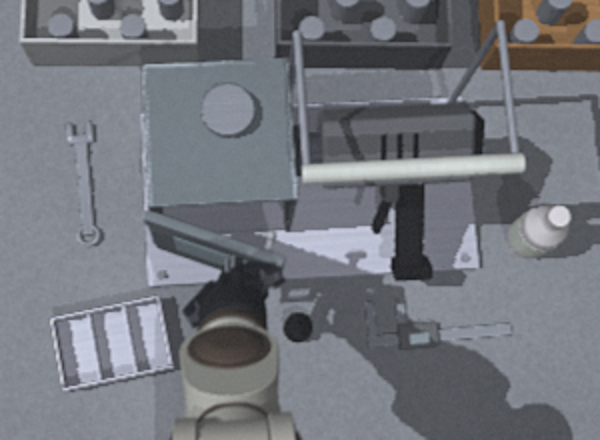

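The door is turning with the push: its free edge is now at (282,265), about 20° from shut. I'll keep going through the catch.

```bash
python3 -m jog '[[1,0.4,-0.3,0,0,0,0],[1,0.8,-0.6,0,0,0,0],[1,1.1,-0.8,0,0,0,0],[1,1.3,-0.9,0,0,0,0],[1,1.4,-0.9,0,0,0,0]]'; python3 -m jog '[[1,0.15,0,0,0,0,0],[1,0.3,0,0,0,0,0],[1,0.3,0,0,0,0,0]]';  python3 - <<'E'
from h import *
c="side"
p,d=bot.camera("top"); cv2.imwrite("pics/t3.png",cv2.resize(p[90:310,150:450,::-1],None,fx=2,fy=2))
E
```

```text
time: 4.6
ee_pos: [0.5783, 0.0026, 0.1705]
tcp_rot: [-58.9, -16.5, -64.7]
wrist_force: [-6.2, 1.5, -1.3]
opening: -0.0003
time: 4.9
ee_pos: [0.587, 0.0022, 0.1708]
tcp_rot: [-58.7, -16.6, -64.8]
wrist_force: [0.2, -0.2, -0.3]
opening: -0.0002
```

View pics/t3.png

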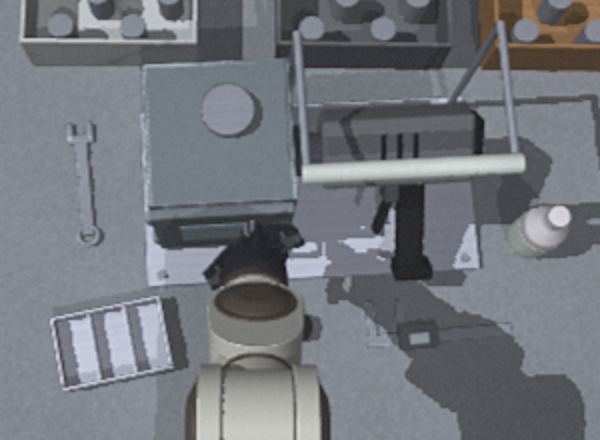

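Resistance rose to 6 N and then dropped to zero, so the catch has snapped, and the door looks flush. I'll back off, check it, and work out the grip pose.

```bash
python3 -m jog '[[1,-1.2,0,0.6,0,0,0],[1,-2.6,-0.5,1.6,0,0,0],[1,-4,-1.2,2.8,0,0,0],[1,-5,-2.4,4,0,0,0],[1,-5,-4,4,0,0,0]]'
cat > g.py <<'E'
from h import *
from scipy.spatial.transform import Rotation as Ro
yaw=np.radians(3.7); c,s=np.cos(yaw),np.sin(yaw)
xs=np.array([c,s,0]);ys=np.array([-s,c,0]);z=np.array([0,0,1.])
t=np.radians(35); xg=np.cos(t)*xs+np.sin(t)*z; zg=-np.sin(t)*xs+np.cos(t)*z
Rg=np.stack([xg,ys,zg],1); Rt=np.stack([-ys,-zg,xg],1)
def delta(G,gy,gz):  # jog units to bring grasp point to grip coords (0,gy,gz)
    o=bot.get_obs(); tcp=G+Rg@[0,gy,gz-.019]
    R0=Ro.from_euler('xyz',o['tcp_rot'],degrees=True)
    rv=(Ro.from_matrix(Rt)*R0.inv()).as_rotvec(degrees=True)
    print("shift",((tcp-o['ee_pos'])/.025).round(2),"turn",(rv/5).round(2),"tcp",tcp.round(3),"q",o['q'].round(1))
E
python3 - <<'E'
from g import *
G0=np.array([.608,-.203,.107])
for cam in("top","side"):
    p,d=bot.camera(cam); W=cloud(cam,d); W=(W if cam=="side" else np.load("top0.npy")); np.save(cam+"1.npy",W)
    L=(np.nan_to_num(W,nan=9)-G0)@Rg
    m=(abs(L[...,0]+.01)<.06)&(abs(L[...,1])<.08)&(abs(L[...,2])<.05)
    if cam=="side": cv2.imwrite("pics/s1.png",cv2.resize(p[130:400,180:500,::-1],None,fx=2,fy=2))
    for x in np.arange(-.07,.05,.012):
        Q=L[m&(abs(L[...,0]-x)<.006)]; Q=Q[abs(Q[:,1])<.03]
        if len(Q)>8:
            top=Q[Q[:,2]>np.percentile(Q[:,2],90)-.008]
            print(cam,round(x,3),len(Q),"ztop",np.percentile(Q[:,2],90).round(4),"y",np.percentile(top[:,1],[3,97]).round(4))
    for xx in(-.016,-.008,.004):
        Q=L[m&(abs(L[...,0]-xx)<.005)&(L[...,1]>.022)]; Q=Q[Q[:,2]>-.03]
        if len(Q): print(" trig x",xx,len(Q),np.percentile(Q[:,1],[5,95]).round(3),"z",np.percentile(Q[:,2],[5,95]).round(3))
    L=(np.nan_to_num(W,nan=9)-G0)@Rg; f=(abs(L[...,1])<.012)&(abs(L[...,2])<.025)&(L[...,0]>-.11)&(L[...,0]<0); print(" foot x",np.percentile(L[f][:,0],[0,1,3]).round(4))
    if cam=="side":
        S=(W-np.array([.6567,-.078,0]))@np.stack([xs,ys,z],1)
        q=(S[...,1]>.04)&(S[...,1]<.12)&(S[...,2]>.13)&(S[...,2]<.195)&(S[...,0]<-.02)&(S[...,0]>-.1)
        P=S[q];print("door face pts",len(P), "fit x=a*y+b",np.polyfit(P[:,1],P[:,0],1).round(4) if len(P)>5 else"","med x",np.median(P[:,0]))
delta(G0,.014,.13)
E
```

```text
time: 5.45
ee_pos: [0.4609, -0.0975, 0.278]
tcp_rot: [-58.3, -17.0, -64.8]
wrist_force: [2.0, 0.1, 0.1]
opening: -0.0003
top -0.07 33 ztop 0.0253 y [-0.0235  0.0216]
top -0.058 100 ztop 0.0256 y [-0.0252  0.021 ]
top -0.046 82 ztop 0.0225 y [-0.0187  0.0196]
top -0.034 58 ztop 0.0218 y [-0.0123  0.0164]
top -0.022 61 ztop 0.0217 y [-0.0126  0.0185]
top -0.01 63 ztop 0.022 y [-0.0114  0.0174]
top 0.002 58 ztop 0.0224 y [-0.0115  0.0178]
top 0.014 68 ztop 0.0223 y [-0.0132  0.0181]
top 0.026 63 ztop 0.0212 y [-0.014   0.0175]
top 0.038 65 ztop 0.0216 y [-0.0131  0.0284]
 trig x -0.008 1 [0.045 0.045] z [0.014 0.014]
 trig x 0.004 19 [0.04 0.05] z [-0.003  0.019]
 foot x [-0.0712 -0.0686 -0.0673]
side -0.07 54 ztop 0.0243 y [-0.027   0.0172]
side -0.058 132 ztop 0.0242 y [-0.0285  0.0166]
side -0.046 70 ztop 0.0199 y [-0.0166  0.0136]
side -0.034 74 ztop 0.0211 y [-0.0161  0.0146]
side -0.022 78 ztop 0.0207 y [-0.0158  0.0136]
side -0.01 75 ztop 0.0202 y [-0.016   0.0132]
side 0.002 77 ztop 0.0209 y [-0.0173  0.0144]
side 0.014 78 ztop 0.0209 y [-0.0164  0.0143]
side 0.026 93 ztop 0.0201 y [-0.0162  0.0286]
side 0.038 99 ztop 0.0208 y [-0.0159  0.0269]
 trig x -0.008 11 [0.038 0.044] z [-0.004  0.015]
 trig x 0.004 20 [0.035 0.043] z [-0.002  0.017]
 foot x [-0.0733 -0.0728 -0.071 ]
door face pts 268 fit x=a*y+b [-0.0449 -0.0535] med x -0.05720288247255148
shift [ 3.3  -3.64 -3.  ] turn [ 3.45  0.13 -4.08] tcp [ 0.544 -0.193  0.198] q [-18.7 -39.5 -27.7  68.   10.4 134.9]
```

View pics/s1.png

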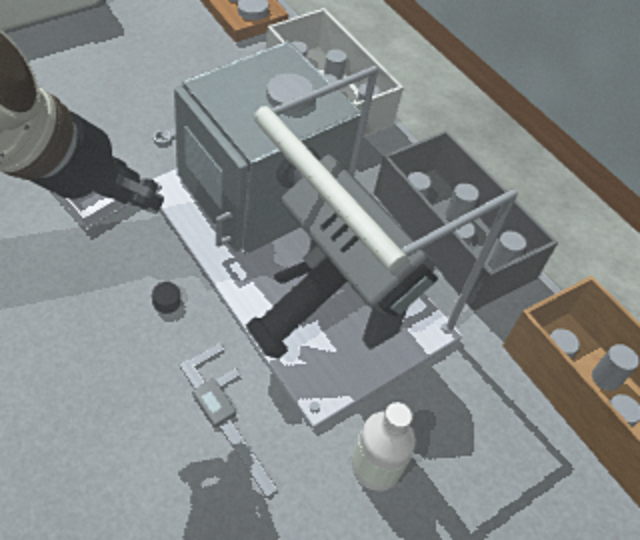

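Door face sits at stand x ≈ −57 mm against −55 expected, with no outward slope, so it is shut. The picture agrees: door flush at (210,190), mount at (165,297) and caliper not moved. The grip estimate shifts by +10, +1 and +5 mm in the grip axes. Next I move to the approach pose with the fingers open.

```bash
python3 -c "
from g import *
delta(np.array([.6133,-.2017,.1168]),.014,.13)"
python3 -m jog '[[0,0.3,-0.8,0,0.7,0,-0.8],[0,0.8,-1.6,0,1.4,0,-1.6],[0,1.3,-2.4,0,2.1,0.1,-2.4],[0,1.8,-3.2,0,2.8,0.1,-3.2],[0,2.2,-3.6,0,3.45,0.1,-4.1]]'
python3 -m jog '[[0,0.3,0,-0.8,0,0,0],[0,0.6,0,-1.6,0,0,0],[0,0.9,0,-2.4,0,0,0],[0,0.9,0,-2.4,0,0,0]]'
python3 -c "
from g import *
G=np.array([.6133,-.2017,.1168])
delta(G,.014,.13);delta(G,.014,0)
p,d=bot.camera('top'); cv2.imwrite('pics/t4.png',cv2.resize(p[120:300,250:450,::-1],None,fx=3,fy=3))"
```

```text
shift [ 3.51 -3.59 -2.6 ] turn [ 3.45  0.13 -4.08] tcp [ 0.549 -0.192  0.208] q [-18.7 -39.5 -27.7  68.   10.4 134.9]
time: 6.05
ee_pos: [0.5173, -0.1888, 0.2702]
tcp_rot: [-54.9, 0.3, -86.2]
wrist_force: [-0.2, 1.2, -0.1]
opening: 0.0725
time: 6.45
ee_pos: [0.5385, -0.1865, 0.207]
tcp_rot: [-55.1, 0.3, -85.9]
wrist_force: [-0.1, 0.2, -0.8]
opening: 0.0856
shift [ 0.41 -0.21  0.03] turn [-0.05 -0.03 -0.07] tcp [ 0.549 -0.192  0.208] q [-27.9 -23.5 -25.3  57.7  17.8 153. ]
shift [ 3.39 -0.02 -4.23] turn [-0.05 -0.03 -0.07] tcp [ 0.623 -0.187  0.101] q [-27.9 -23.5 -25.3  57.7  17.8 153. ]
```

View pics/t4.png

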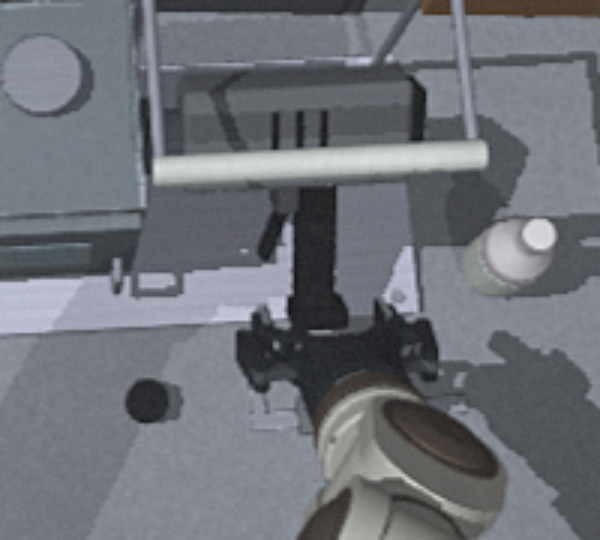

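The fingers show at columns 238–275 and 375–438, the grip at 318 and the trigger tip at 262. I'll check the lateral centring from the depth before going down.

Run:
```python
from g import *
G=np.array([.6133,-.2017,.1168])
o=bot.get_obs(); R=Ro.from_euler('xyz',o['tcp_rot'],degrees=True).as_matrix()
print("tcp in grip",(Rg.T@(o['ee_pos']-G)).round(4))
for cam in("top","side"):
    p,d=bot.camera(cam);W=np.nan_to_num(cloud(cam,d),nan=9)
    L=(W-o['ee_pos'])@R
    for lo,hi in((-.03,0.005),(-.06,-.03)):
        Q=L[(abs(L[...,0])<.08)&(L[...,1]>lo)&(L[...,1]<hi)&(abs(L[...,2])<.025)]
        for s in(-1,1):
            q=Q[Q[:,0]*s>0]; print(cam,lo,s,len(q),np.percentile(q,[3,50,97],axis=0).round(4).tolist() if len(q) else "")
    L=(W-G)@Rg
    for x in(-.03,-.02):
        Q=L[(abs(L[...,0]-x)<.006)&(abs(L[...,1])<.035)&(L[...,2]>.006)&(L[...,2]<.03)]
        print(cam,"grip",len(Q),np.percentile(Q,[3,97],axis=0).round(4).tolist() if len(Q) else "")
    print(cam,"tcp px",np.round(proj(cam,o['ee_pos'])),"grip px",np.round(proj(cam,G)),"grip at y14",np.round(proj(cam,G+Rg@[0,.014,0])))
```

```text
tcp in grip [-0.0072  0.0197  0.1178]
top -0.03 -1 20 [[-0.0573, -0.0299, -0.0029], [-0.0501, -0.0256, 0.0108], [-0.0443, -0.0189, 0.0135]]
top -0.03 1 24 [[0.0417, -0.0292, -0.008], [0.0427, -0.0233, 0.0076], [0.0527, -0.0127, 0.0128]]
top -0.06 -1 34 [[-0.0593, -0.0596, 0.0023], [-0.0501, -0.044, 0.0106], [-0.044, -0.0329, 0.0138]]
top -0.06 1 37 [[0.042, -0.0577, 0.0034], [0.0462, -0.0425, 0.0104], [0.0626, -0.0306, 0.0138]]
top grip 54 [[-0.0351, -0.0134, 0.008], [-0.0242, 0.0174, 0.0179]]
top grip 58 [[-0.0246, -0.0139, 0.0072], [-0.0145, 0.0175, 0.0184]]
top tcp px [355. 221.] grip px [354. 199.] grip at y14 [349. 199.]
side -0.03 -1 6 [[-0.0439, -0.0231, 0.0049], [-0.0415, -0.0205, 0.0083], [-0.0409, -0.0177, 0.0102]]
side -0.03 1 12 [[0.0457, -0.0288, 0.0056], [0.0501, -0.0253, 0.0086], [0.0566, -0.018, 0.0108]]
side -0.06 -1 0 
side -0.06 1 15 [[0.0461, -0.0583, 0.0063], [0.0505, -0.0386, 0.0086], [0.0558, -0.0309, 0.0125]]
side grip 62 [[-0.0352, -0.0168, 0.0084], [-0.0243, 0.0126, 0.0167]]
side grip 66 [[-0.0257, -0.0181, 0.008], [-0.0141, 0.0133, 0.0167]]
side tcp px [306. 263.] grip px [333. 277.] grip at y14 [330. 273.]
```

```bash
python3 -m jog '[[0,0.4,-0.2,0,0,0,0],[0,1.1,-0.15,-1,0,0,0],[0,1.8,-0.1,-2,0,0,0],[0,2.5,-0.1,-3,0,0,0],[0,2.5,-0.1,-3,0,0,0]]'
python3 -m jog '[[0,0.3,0,-0.4,0,0,0],[0,0.6,0,-0.8,0,0,0],[0,1.0,0.05,-1.4,0,0,0],[0,1,0.05,-1.4,0,0,0]]'
python3 -c "
from g import *
G=np.array([.6133,-.2017,.1168])
o=bot.get_obs();print('tcp in grip',(Rg.T@(o['ee_pos']-G)).round(4),o['wrist_force'].round(1))
delta(G,.006,-.005)
p,d=bot.camera('side'); cv2.imwrite('pics/s2.png',cv2.resize(p[200:340,240:420,::-1],None,fx=3,fy=3))"
```

```text
time: 7.1
ee_pos: [0.6018, -0.1896, 0.1322]
tcp_rot: [-55.1, 0.2, -86.0]
wrist_force: [-0.2, 0.5, -0.8]
opening: 0.0853
time: 7.5
ee_pos: [0.6266, -0.1886, 0.0991]
tcp_rot: [-55.0, 0.2, -86.0]
wrist_force: [0.2, -0.3, -0.2]
opening: 0.0853
tcp in grip [ 0.0014  0.0122 -0.0226] [ 0.2 -0.3 -0.2]
shift [ 0.   -0.25 -0.08] turn [-0.03  0.   -0.07] tcp [ 0.627 -0.195  0.097] q [-23.4 -10.6 -27.7  41.1  15.5 157. ]
```

View pics/s2.png

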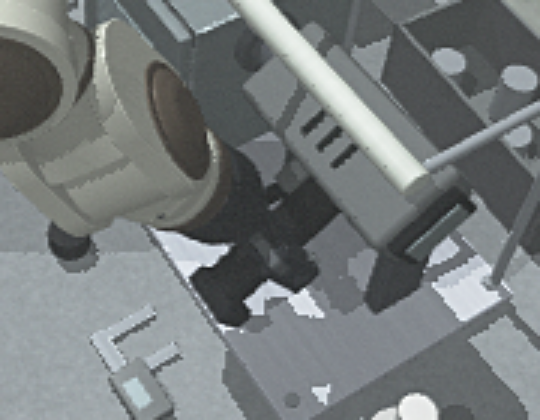

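The near finger, at (290,265), is on the outer side of the grip and there is no contact force. I'll squeeze, moving the centre over to suit.

```bash
python3 -m jog '[[0.2,0,0,-0.05,0,0,0],[0.25,0,-0.05,-0.05,0,0,0],[0.3,0,-0.1,-0.05,0,0,0],[0.4,0,-0.18,-0.05,0,0,0],[0.5,0,-0.25,-0.05,0,0,0]]' 40; python3 -m jog '[[0.6,0,0,0,0,0,0],[0.6,0,0,0,0,0,0],[0.6,0,0,0,0,0,0]]'
```

```text
time: 8.05
ee_pos: [0.6261, -0.195, 0.1006]
tcp_rot: [-54.9, 0.1, -86.0]
wrist_force: [-11.4, 9.6, 8.2]
opening: 0.045
time: 8.35
ee_pos: [0.6262, -0.1949, 0.1006]
tcp_rot: [-54.8, 0.1, -86.0]
wrist_force: [-10.7, 6.0, 7.4]
opening: 0.0448
```

```bash
python3 -m jog '[[0.6,0,0.05,0,0,0,0],[0.6,0,0.05,0,0,0,0],[0.6,0,0.05,0,0,0,0],[0.6,0,0.05,0,0,0,0],[0.6,0,0.05,0,0,0,0]]'; for i in 1 2; do python3 -m jog '[[0.6,0,0,0,0,0,0],[0.6,0,0,0,0,0,0],[0.6,0,0,0,0,0,0],[0.6,0,0,0,0,0,0],[0.6,0,0,0,0,0,0]]'; done
python3 - <<'E'
from g import *
G=np.array([.6133,-.2017,.1168])
for cam in("top","side"):
    p,d=bot.camera(cam);
    cv2.imwrite(f'pics/{cam}3.png',cv2.resize(p[180:320,240:420,::-1],None,fx=2.2,fy=2.2))
cv2.imwrite('pics/b3.png',cv2.hconcat([cv2.imread('pics/top3.png'),cv2.imread('pics/side3.png')]))
E
```

```text
time: 8.85
ee_pos: [0.6262, -0.1949, 0.1006]
tcp_rot: [-54.9, 0.0, -86.1]
wrist_force: [-8.2, -2.4, 4.6]
opening: 0.0446
time: 9.35
ee_pos: [0.6262, -0.195, 0.1007]
tcp_rot: [-54.8, 0.0, -86.1]
wrist_force: [-7.8, -3.2, 5.0]
opening: 0.0444
time: 9.85
ee_pos: [0.6262, -0.195, 0.1006]
tcp_rot: [-54.8, 0.0, -86.1]
wrist_force: [-8.6, -1.8, 5.4]
opening: 0.0449
```

View pics/b3.png

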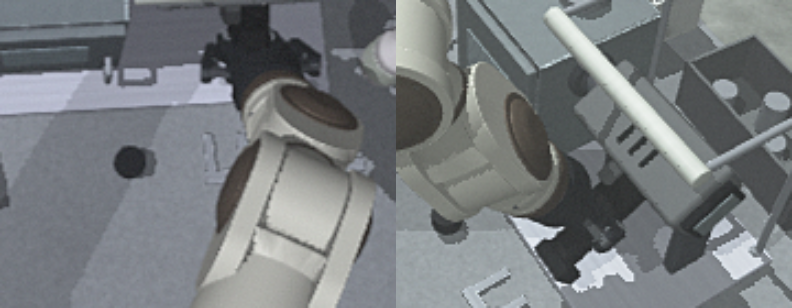

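Both fingers are clamped on the grip and trigger: the opening has stopped at 45 mm (46 expected) and the side forces balance. I'll hold a bit longer, then release and retreat along the approach line.

```bash
python3 -m jog '[[0.6,0,0,0,0,0,0],[0.6,0,0,0,0,0,0],[0.6,0,0,0,0,0,0],[0.6,0,0,0,0,0,0],[0.6,0,0,0,0,0,0]]'
python3 -m jog '[[0.4,0,0.08,0,0,0,0],[0.25,0,0.16,0,0,0,0],[0.1,0,0.22,0,0,0,0],[0,0,0.25,0,0,0,0],[0,0,0.25,0,0,0,0]]'
python3 -m jog '[[0,0,0,0,0,0,0],[0,0,0,0,0,0,0],[0,0,0,0,0,0,0]]'
python3 -c "
from g import *
G=np.array([.6133,-.2017,.1168]);o=bot.get_obs();print('tcp in grip',(Rg.T@(o['ee_pos']-G)).round(4))"
```

```text
time: 10.45
ee_pos: [0.6262, -0.1949, 0.1006]
tcp_rot: [-54.8, 0.0, -86.1]
wrist_force: [-8.6, -1.6, 4.4]
opening: 0.0447
time: 10.95
ee_pos: [0.6265, -0.1878, 0.0996]
tcp_rot: [-54.9, 0.1, -86.0]
wrist_force: [0.1, 0.3, 0.4]
opening: 0.0856
time: 11.25
ee_pos: [0.6265, -0.1877, 0.0995]
tcp_rot: [-54.9, 0.1, -86.0]
wrist_force: [0.3, -0.3, -0.1]
opening: 0.0853
tcp in grip [ 0.0016  0.0131 -0.0222]
```

```bash
python3 -m jog '[[0,-0.4,0,0.6,0,0,0],[0,-1,0,1.45,0,0,0],[0,-2,0,2.85,0,0,0],[0,-3,-0.1,4.3,0,0,0],[0,-4,-0.1,5.7,0,0,0]]'
python3 -m jog '[[0,-1.2,0,1,0,0,0],[0,-2.4,0,2,0,0,0],[0,-3.6,0,2.5,0,0,0],[0,-3.6,0,2.5,0,0,0],[0,-3.6,0,2.5,0,0,0]]'
python3 - <<'E'
from g import *
G=np.array([.6133,-.2017,.1168])
for cam in("top","side"):
    p,d=bot.camera(cam); W=np.nan_to_num(cloud(cam,d),nan=9); L=(W-G)@Rg
    cv2.imwrite(f'pics/{cam}4.png',cv2.resize(p[100:330,170:450,::-1],None,fx=1.4,fy=1.4))
    Q=L[(abs(L[...,0]+.006)<.008)&(L[...,1]>.022)&(L[...,1]<.07)&(abs(L[...,2])<.02)]
    print(cam,"trigger y",len(Q),np.percentile(Q[:,1],[5,50,95]).round(3) if len(Q) else "")
    S=(W-np.array([.6567,-.078,0]))@np.stack([xs,ys,z],1)
    q=(S[...,1]>.04)&(S[...,1]<.2)&(S[...,2]>.13)&(S[...,2]<.2)&(S[...,0]<-.02)&(S[...,0]>-.12); P=S[q]
    if len(P)>20: print("door slope",np.polyfit(P[:,1],P[:,0],1).round(3),"med x",np.median(P[:,0]).round(4))
    for l in["resin_mount","rinse_bottle","caliper","test_block"]:
        for r in bot.regions_of(cam,l)[:1]: print(l,round(r["conf"],2),np.round(np.median(W[r["pixels"]],0),3))
cv2.imwrite('pics/b4.png',cv2.hconcat([cv2.imread('pics/top4.png'),cv2.imread('pics/side4.png')]))
E
```

```text
time: 11.75
ee_pos: [0.5254, -0.19, 0.2435]
tcp_rot: [-54.9, 0.1, -86.0]
wrist_force: [0.9, -0.4, 0.6]
opening: 0.0854
time: 12.25
ee_pos: [0.4365, -0.1906, 0.3052]
tcp_rot: [-54.8, 0.1, -86.1]
wrist_force: [0.4, -0.4, 0.1]
opening: 0.0856
top trigger y 29 [0.038 0.045 0.049]
door slope [-0.008 -0.054] med x -0.055
resin_mount 0.64 [ 0.482 -0.061  0.021]
rinse_bottle 0.92 [ 0.603 -0.372  0.101]
caliper 0.88 [ 0.478 -0.223  0.008]
test_block 0.91 [0.719 0.035 0.231]
side trigger y 39 [0.032 0.036 0.043]
door slope [-0.01  -0.056] med x -0.0572
resin_mount 0.53 [0.491 0.215 0.014]
rinse_bottle 0.73 [ 0.596 -0.396  0.096]
caliper 0.9 [ 0.474 -0.24   0.005]
test_block 0.53 [0.715 0.031 0.229]
```

View pics/b4.png

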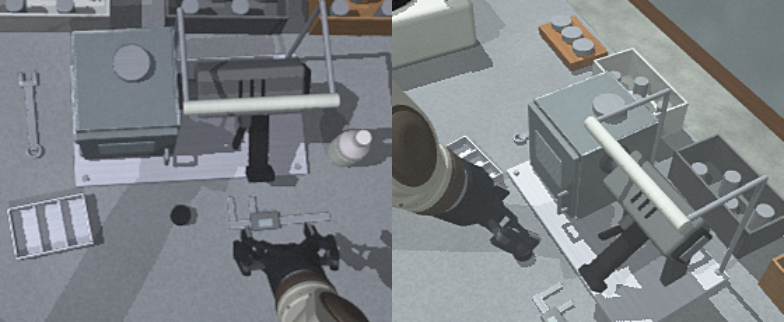

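The door is flush, the trigger at (238,135) stands off the grip again, the bystanders haven't moved and the arm is clear. Handing in.

```bash
python3 -c "
from workcell import bot
print(bot.job_done(), bot.get_obs()['time'])"
```

```text
the job is handed in; nothing more can be done
the job is handed in; nothing more can be done
```

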